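Tighten a filter housing's two-hole ring with the pin spanner and tug-test the cartridge

TASK

Take the blue-handled pin spanner off its saddle, engage its pins in the two holes of the filter housing's recessed ring and turn the ring clockwise until it is hard against its stop (red dot on the ring at the red line on the rim), then hang the spanner back astride its own saddle. Then confirm that the cartridge is retained: pull its orange knob straight up with about 10 N (at least 8 N, never more than 15 N) for about half a second, let it sink back and release it. Leave the yellow spanner, the bottle, the jar and the bin standing where they are.

Things in the scene. Friction and masses are not known exactly. Their poses are not given: they have to be found in the camera images.
- spanner: Loose steel pin spanner with blue grip, 0.16 kg: an upside-down U. Two legs 7 mm thick at its y = +-22 mm (44 mm apart) under a bridge 55 to 65 mm above the pin tips; the legs end in tapered pins 5 mm thick, 11 mm long. Origin midway between the pin tips, z up towards the grip, y through both pins. A half turn about z makes no difference.
- spanner_grip (a point): Centre of the blue grip block on the spanner's bridge, 88 mm above the pin tips: 14 mm along x, 30 mm along y, 46 mm tall (65 to 111 mm above the tips). Pinch it across x. Axes as the spanner's.
- saddle: Fixed black block on a steel foot (60 x 80 x 6 mm) that the blue spanner straddles: 30 mm along x, 33 mm along y (2 mm free inside each leg), top 75 mm above the table. Origin under its centre on the table, z up. Hung, the spanner's origin is 20 mm above the saddle's, y axes parallel. The blue and yellow spanners' saddles may change sides.
- ring_top (a point): Centre of the top of the brass-coloured ring in the filter housing, 70 mm above the table; turns with the ring. Ring about 28 mm inside, 60 mm outside; two round holes, 9 mm wide, 8 mm deep, at +-22 mm on this point's y axis. It lies 4 mm below the rim of the round aluminium housing (84 mm across, rim 74 mm above the table). z up.
- ring (a joint): Angle of the ring in rad, growing clockwise seen from above: starts at 0.2 to 0.8, hard stop (tight) at 1.4, where the red dot on the ring is at the red line on the rim. Stiff: about 0.2 N m to turn, stays where it is left.
- cartridge (a joint): Lift of the filter cartridge in m: 0 seated, travel 0.016. A spring under the ring draws it down: about 4 N (with its weight) starts it, then 1 N more for each mm of lift (10 N at about 0.006).
- knob (a point): Middle of the cartridge's orange pull knob, a vertical cylinder 16 mm in diameter from 91 to 110 mm above the table (on the housing's axis, above a 10 mm stem), this point 100 mm above the table when seated. Rises with the cartridge. z up.
- housing: Fixed filter housing on a 100 mm square foot; origin under its centre on the table, z up. On its +x side a pressure gauge stands on a brass branch, 74 to 91 mm from the axis, 42 mm wide, top 149 mm above the table; on its -y side a brass plug reaches 54 mm from the axis, 46 mm above the table.
- spanner_other: Bystander: the yellow-gripped pin spanner, same shape and heights but with pins 30 mm apart; it does not fit. Hung on its own saddle on the other side of the bench, grip top 131 mm above the table. Origin midway between the pin tips.
- oil_bottle: Bystander: white bottle with red cap, 54 mm in diameter, 190 mm tall, beside the housing. Origin at the centre of its underside.
- grease_jar: Bystander: grey jar, 60 mm in diameter, 110 mm tall, beside the housing. Origin at the centre of its underside.
- parts_bin: Bystander: empty open yellow bin, 90 x 140 mm, 60 mm tall, between the housing and the robot. Origin at the centre of its underside.
Not all that is in view belongs to the job. What is shaped like the spanner but white is not meant.

How it is judged:
By the outcome, as a careful person would: the job done as asked, in the order asked, and still so for the second after the job is handed in, with the robot touching nothing.
It also fails if it takes over 67 s, if anything falls off the work surface, if the arm or the gripper's body presses on something with over 40 N, if the wrist force passes 120 N, or if a joint passes its speed limit or range.

ROBOT

A 6-joint arm with a two-finger parallel gripper is mounted at the origin on the work surface. World frame = base frame: x ahead of the robot, y to its left, z up, the work surface at z = 0. Lengths are in mm, angles in degrees, forces in N, time in s.
With the tool pointing down it reaches from about 350 to 850 mm from the base axis. Payload 8.1 kg.
Tool frame: the origin (TCP) lies at the very end of the fingers, on their centre line; the grasp point (between the pads) lies 19 mm behind it (r.grip_depth is the distance from the TCP to the grasp point, in mm); y points along the fingers, z is the direction in which the jaws open and shut, and the axes are right-handed (so a half turn about y gives the same grasp; the last joint's range is limited). The gripper opens to 85 mm and grips with 20 to 120 N. Pads are 22 mm wide; open, the fingers measure 114 mm over their backs; the gripper's body (76 mm by 85 mm) begins 54 mm behind the grasp point. The pads swing forward as they close: fully open they stand 13 mm farther back than shut.
Start: joints at [-71.184, 7.471, 85.268, -0, 87.261, -4.893], TCP at [241.275, -549.356, 231.292] pointing down, gripper open.
Joint ranges: [-169.43, 169.43], [-51.17, 129.36], [1.28, 143.12], [-76.62, 256.62], [0, 156.53], [-152.29, 152.29]. Speed limits (degrees/s): [136.94, 136.94, 159.86, 180, 180, 180].

INTERFACE

Orientations are given as [roll, pitch, yaw] about the fixed x, y, z axes, in that order (R = Rz(yaw) Ry(pitch) Rx(roll)).
In Python, from bench import readout, eyes, r gives the robot as it stands. The module is installed in compiled form; this text tells all that it offers.
- The arm moves only by the tool move_arm, never from a script. Its argument "motion" is text: rows parted by semicolons, each of 6 numbers parted by spaces: the shift along the world's x, y, z in cm, then the turn, a rotation vector about the world's x, y, z in degrees. A call has 1 to 10 rows; each row is the pose to reach, as a shift and turn from the pose commanded when the call began; what a row does not reach only later rows make up. A row lasts 1/12 s, in which the tool goes at most 41.7 mm and 7.16 degrees, less where a joint would pass 70% of its speed; a pose out of reach is approached as far as the arm can. A call with a gripper value outside its range is refused whole. "fingers" is the finger opening in cm, from 0 to 8.54, set as the call begins (left out, the last holds). The fingers move at their own pace and stop on an object; "squeeze" is the grip in N (left out, the last holds). Time passes only in rows, so rows that repeat a pose let the fingers close. It gives the time, the measured TCP pose, the force and the opening at its end, in the units of the state.
- readout.sense(): the state, without advancing time (a new reading comes with each control period).
- eyes.snapshot(name): name is "side" or "top" or "wrist"; returns a dict with "image" (400x640x3 uint8, blue, green, red), "fx", "fy", "cx", "cy" (pixels), "world_to_cam" (4x4, takes a point from world to camera coordinates). Camera axes: x right, y down, z forward; pixel columns grow to the right and rows downward; lengths in mm; the calibration is good to about 2 mm. A picture is of the moment at which its call begins. There is no depth.
- r.hand_in(): hands the job in, once; it reports no verdict.
The state is a dict: "time": time; "joint_pos": joint angles; "qd": joint speeds; "joint_efforts": joint torques, N m; "tool_pos": TCP position; "tcp_rot": TCP orientation; "ft_force": force on the tool from outside, world axes, zero at the start; "wrist_torque": the same for the moment, N m; "finger_gap": finger opening in mm.
Only numpy, scipy, OpenCV 4.12 (cv2) and the standard library are available. Lean on these libraries where they do the work, as an engineer would, in place of code of your own. Each camera call takes 0.05 s, during which the arm holds its last target. There are 200 camera calls.

## Working session

There is one attempt and no reset: what is moved stays moved. The work goes in short steps, Python scripts to look and compute and a tool call to move; the robot and the scene stay as the last step left them, time stands still between calls to the robot, and variables do not carry over. Pictures are saved under pics/ and viewed, about 8 in all and at most 12, crops included, and the job is handed in when it is done.

Besides the shell and the picture viewer there is one more tool, called after "Emit:" by a JSON object that holds its "fn" and its "kwargs". move_arm: Moves the arm, as the interface text tells. Its arguments: {"type":"object","properties":{"motion":{"type":"string"},"fingers":{"type":"number"},"squeeze":{"type":"number"}},"required":["motion"]}

```bash
mkdir -p pics; cat > h.py <<'E'
import numpy as np, cv2
from bench import readout, eyes, r
def snap(n,f=None):
    s=eyes.snapshot(n)
    if f: cv2.imwrite('pics/'+f,s['image'])
    return s
def ray(s,u,v):
    W=np.array(s['world_to_cam']);R,t=W[:3,:3],W[:3,3]
    return -R.T@t, R.T@np.array([(u-s['cx'])/s['fx'],(v-s['cy'])/s['fy'],1])
def onz(s,u,v,z):
    c,d=ray(s,u,v); return c+d*(z-c[2])/d[2]
def proj(s,p):
    W=np.array(s['world_to_cam']);q=W[:3,:3]@np.array(p)+W[:3,3]
    return np.array([s['fx']*q[0]/q[2]+s['cx'],s['fy']*q[1]/q[2]+s['cy']])
def tri(s1,p1,s2,p2):
    c1,d1=ray(s1,*p1);c2,d2=ray(s2,*p2)
    k=np.linalg.lstsq(np.c_[d1,-d2],c2-c1,rcond=None)[0]
    a,b=c1+d1*k[0],c2+d2*k[1]; return (a+b)/2,np.linalg.norm(a-b)
def blobs(s,lo,hi,amin=30):
    m=cv2.inRange(cv2.cvtColor(s['image'],cv2.COLOR_BGR2HSV),np.array(lo),np.array(hi))
    n,l,st,c=cv2.connectedComponentsWithStats(m)
    return [(c[i].round(1).tolist(),st[i].tolist()) for i in range(1,n) if st[i][4]>=amin]
E
python3 - <<'E'
from h import *
a=snap('top','top1.png');b=snap('side','side1.png')
for s in(a,b):
    print(ray(s,320,200),s['fx'])
    for n,lo,hi in(('blue',(100,100,40),(130,255,255)),('yel',(22,120,80),(35,255,255)),('or',(8,150,100),(18,255,255)),('red',(0,150,80),(5,255,255))):print(n,blobs(s,lo,hi))
cv2.imwrite('pics/both.png',cv2.resize(np.vstack([a['image'],b['image']]),(480,600)))
print(readout.sense())
E
```

```text
(array([328.89577276, -43.17415349, 916.45676558]), array([ 1.55635702e-01, -4.09683049e-04, -9.87904763e-01])) 375.9532408809509
blue [([60.3, 59.5], [11, 11, 98, 97, 8164]), ([245.9, 186.9], [233, 174, 21, 20, 109]), ([433.1, 204.5], [424, 200, 19, 10, 158])]
yel [([317.3, 140.7], [305, 130, 26, 23, 224]), ([161.4, 195.2], [151, 190, 22, 12, 140]), ([286.2, 249.9], [255, 228, 64, 44, 2429])]
or [([317.6, 136.0], [314, 133, 8, 7, 43])]
red [([380.7, 166.7], [375, 161, 13, 12, 117])]
(array([322.21026474, 757.30388304, 994.5756929 ]), array([ 0.12505447, -0.66122039, -0.73972349])) 455.8994666035304
blue [([414.1, 32.2], [404, 0, 26, 59, 722]), ([449.9, 32.7], [437, 1, 22, 60, 753]), ([344.7, 138.7], [341, 130, 8, 18, 102]), ([289.5, 277.8], [277, 268, 25, 17, 232]), ([70.5, 392.1], [27, 378, 111, 22, 1306])]
yel [([372.8, 25.8], [344, 0, 60, 55, 2838]), ([360.5, 245.7], [341, 216, 39, 60, 1939]), ([293.2, 314.2], [288, 303, 11, 23, 178])]
or []
red [([315.0, 142.4], [311, 140, 9, 6, 42])]
{'time': 0.1, 'joint_pos': array([-7.11840540e+01,  7.51205013e+00,  8.53242147e+01, -7.70299084e-04,
        8.72622241e+01, -4.89373685e+00]), 'qd': array([ 0.03281873, -0.10483841, -0.15153495,  0.06447167, -0.0143346 ,
       -0.03065052]), 'joint_efforts': array([ 2.15742439e-03, -5.70954001e+01, -5.01940835e+01, -1.08471472e-04,
        8.21398658e-03,  6.24786503e-05]), 'tool_pos': array([ 241.10622815, -548.86914953,  230.32484715]), 'tcp_rot': array([-9.00981955e+01,  7.63533935e-03, -1.56290286e+02]), 'ft_force': array([ 0.2034577 ,  0.71768162, -0.54041583]), 'wrist_torque': array([ 0.02078898, -0.01222337, -0.00919237]), 'finger_gap': 85.3272029083648}
```

View pics/top1.png

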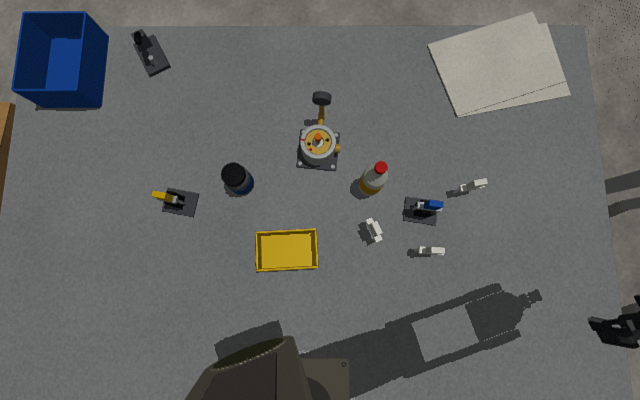

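View pics/side1.png

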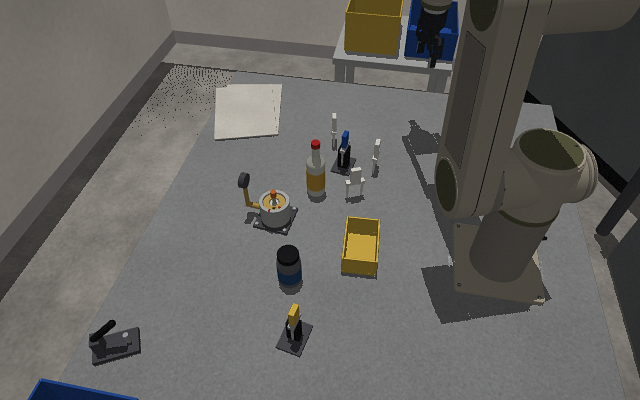

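The top view shows the blue-gripped spanner at (433,204) (side view (345,139)) on its saddle. Things it could be taken for:
- yellow spanner at (161,195)
- white ones at (470,186), (430,251) and (372,230)
- blue bin at (60,60)
- blue jar label at (246,187)

The housing with its orange knob is at (318,137).

```bash
python3 - <<'E'
from h import *
a=snap('top');b=snap('side')
print('grip',tri(a,(433.1,204.5),b,(344.7,138.7)))
print('yel',tri(a,(161.4,195.2),b,(293.2,314.2)))
m=blobs(b,(3,150,120),(20,255,255),5);print(m)
print('knob top',onz(a,317.6,136,105))
for n,u,v in(('w1',480,183),('w2',437,251),('w3',372,228)):print(n,onz(a,u,v,80))
print('bottle cap',onz(a,380.7,166.7,188),'jar',onz(a,234,172,110),'gauge',onz(a,321,98,140))
# blue grip edges and foot
im=a['image'];hsv=cv2.cvtColor(im,cv2.COLOR_BGR2HSV)
mk=cv2.inRange(hsv,(100,100,40),(130,255,255));mk[:,:400]=0
print(cv2.minAreaRect(cv2.findNonZero(mk)))
c1=cv2.resize(im[165:275,360:500],None,fx=5,fy=5,interpolation=cv2.INTER_CUBIC)
cv2.imwrite('pics/c1.png',c1)
c2=cv2.resize(im[85:175,290:350],None,fx=5,fy=5,interpolation=cv2.INTER_CUBIC)
c3=cv2.resize(b['image'][110:210,300:400],None,fx=4.5,fy=4.5,interpolation=cv2.INTER_CUBIC)
z=np.zeros((450,750,3),np.uint8);z[:,:300]=c2;z[:,300:750]=c3;cv2.imwrite('pics/c2.png',z)
E
```

```text
grip (array([ 445.13073703, -287.13416625,  113.11876668]), np.float64(0.3269762075100239))
yel (array([466.46581762, 301.77042858, 111.78658767]), np.float64(0.5266520196496728))
[([272.5, 191.5], [270, 190, 6, 4, 20])]
knob top [602.48493793 -38.33365473 105.        ]
w1 [ 499.10360454 -405.66680813   80.        ]
w2 [ 346.87357638 -300.42064787   80.        ]
w3 [ 397.52541983 -158.97352936   80.        ]
bottle cap [ 510.53322865 -164.30868091  188.        ] jar [518.63797802 145.79847915 110.        ] gauge [677.44269066 -46.03175887 140.        ]
((433.0, 204.5), (9.0, 18.0), 90.0)
```

View pics/c1.png

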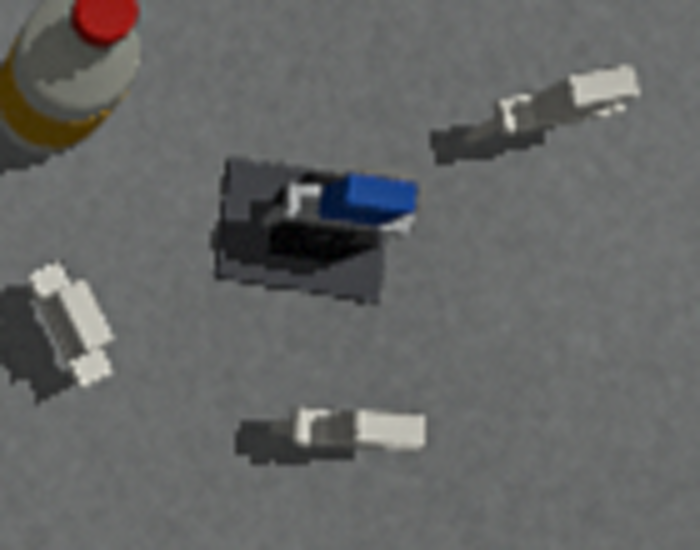

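Crop check: the blue grip at top pixel (433,204) sits on a black saddle. It is the only blue spanner there, and the three like it are white. Its grip triangulates to (445,-287,113), against a nominal height of 108, and its yaw is about -7°. I'll move above it and check with the wrist camera.

Emit:
{"fn": "move_arm", "kwargs": {"motion": "20.4 26.2 -1 0 0 59.3;20.4 26.2 -1 0 0 59.3;20.4 26.2 -1 0 0 59.3;20.4 26.2 -1 0 0 59.3;20.4 26.2 -1 0 0 59.3;20.4 26.2 -1 0 0 59.3;20.4 26.2 -1 0 0 59.3;20.4 26.2 -1 0 0 59.3;20.4 26.2 -1 0 0 59.3;20.4 26.2 -1 0 0 59.3", "fingers": 6}}

```text
time: 1.03
tool_pos: [446.4, -285.2, 221.0]
tcp_rot: [-90.0, 0.0, -96.6]
ft_force: [-0.2, -1.1, 0.4]
finger_gap: 59.8
```

```bash
python3 - <<'E'
from h import *
s=readout.sense();print(s['time'],s['tool_pos'],s['tcp_rot'],s['joint_pos'].round(1),s['finger_gap'])
a=snap('wrist','w1.png');print(ray(a,320,200),a['fx'])
print(blobs(a,(100,100,40),(130,255,255)), proj(a,(445,-287,131)),proj(a,s['tool_pos']))
t=snap('top','top2.png')
E
```

```text
1.0333 [ 446.41459971 -285.174867    221.03036169] [-9.00207051e+01  2.03546169e-02 -9.66396886e+01] [-38.1  -3.1  97.2   0.   85.9 -31.5] 59.7976986442768
(array([ 454.07145883, -213.2933216 ,  364.8788708 ]), array([-0.02116618, -0.27461706, -0.96139893])) 277.2301895626937
[([317.4, 202.8], [310, 182, 17, 41, 595])] [316.47340608 207.9398049 ] [318.25821619 252.36967456]
```

View pics/w1.png

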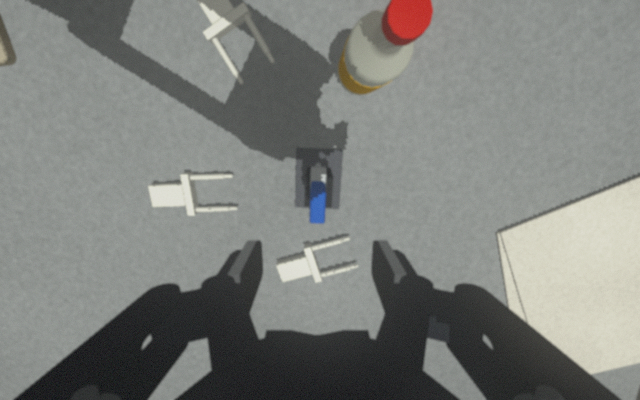

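```bash
python3 - <<'E'
from h import *
a=snap('wrist')
m=cv2.inRange(cv2.cvtColor(a['image'],cv2.COLOR_BGR2HSV),(100,100,30),(130,255,255))
for v in(183,190,197,204,211,218,221):
    c=np.flatnonzero(m[v]);print(v,c.min(),c.max(),a['image'][v,318])
ys=np.flatnonzero(m.any(1));print(ys.min(),ys.max())
print('far top edge',onz(a,316.5,223,131),'near bottom',onz(a,318,182,85))
E
```

```text
183 313 324 [92 63 47]
190 312 326 [106  70  55]
197 312 327 [179 108  66]
204 311 326 [182 108  63]
211 311 325 [183 105  61]
218 311 325 [180 106  62]Traceback (most recent call last):
  File "<stdin>", line 5, in <module>
    return umr_minimum(a, axis, None, out, keepdims, initial, where)
ValueError: zero-size array to reduction operation minimum which has no identity
```

```bash
python3 - <<'E'
from h import *
a=snap('wrist')
m=cv2.inRange(cv2.cvtColor(a['image'],cv2.COLOR_BGR2HSV),(100,80,140),(130,255,255))
m[:, :290]=0;m[:,340:]=0;m[:150]=0;m[230:]=0
p=cv2.findNonZero(m)[:,0];print(len(p),p.min(0),p.max(0))
w=np.array([onz(a,u,v,131)[:2] for u,v in p],np.float32)
R=cv2.minAreaRect(w);print(R,w.mean(0))
c=np.cov(w.T);e,V=np.linalg.eigh(c);d=V[:,1];print('yaw',np.degrees(np.arctan2(-d[0]*np.sign(d[1]),abs(d[1]))))
E
```

```text
383 [311 193] [326 219]
((445.2805480957031, -288.5240478515625), (24.056886672973633, 13.39895248413086), 82.8705062866211) [ 445.63034 -289.36044]
yaw -16.180650838648596
```

Emit:
{"fn": "move_arm", "kwargs": {"motion": "0 -0.1 -4 0 0 -1.4;0 -0.1 -8 0 0 -1.4;0 -0.1 -10.5 0 0 -1.4;0 -0.1 -12 0 0 -1.4;0 -0.1 -13 0 0 -1.4;0 -0.1 -13 0 0 -1.4;0 -0.1 -13 0 0 -1.4"}}

```text
time: 1.82
tool_pos: [445.0, -289.2, 91.7]
tcp_rot: [-90.0, -0.0, -98.5]
ft_force: [0.1, -0.9, 1.9]
finger_gap: 59.7
```

Emit:
{"fn": "move_arm", "kwargs": {"motion": "0 0 0 0 0 0;0 0 0 0 0 0;0 0 0 0 0 0;0 0 0 0 0 0;0 0 0 0 0 0;0 0 0 0 0 0;0 0 0 0 0 0;0 0 0 0 0 0", "fingers": 0, "squeeze": 60}}

```text
time: 2.48
tool_pos: [446.0, -288.9, 92.6]
tcp_rot: [-89.9, -0.1, -98.4]
ft_force: [-1.6, 0.2, 6.1]
finger_gap: 13.4
```

Emit:
{"fn": "move_arm", "kwargs": {"motion": "0 0 1 0 0 0;0 0 2.5 0 0 0;0 0 4.5 0 0 0;0 0 7 0 0 0;0 0 10 0 0 0;0 0 14 0 0 0;0 0 18 0 0 0;4 0 18 0 0 0;8 0 18 0 0 0;12 0 18 0 0 0"}}

```text
time: 3.32
tool_pos: [566.9, -288.6, 274.0]
tcp_rot: [-89.8, -0.1, -98.4]
ft_force: [-0.2, -0.1, -1.2]
finger_gap: 13.5
```

Emit:
{"fn": "move_arm", "kwargs": {"motion": "3 3 0 0 0 0;3 7 0 0 0 0;3 11 0 0 0 0;3 15 0 0 0 0;3 18 -1 0 0 0;3 18 -2 0 0 0;3 18 -2 0 0 0;3 18 -2 0 0 0"}}

```text
time: 3.98
tool_pos: [594.6, -108.4, 250.7]
tcp_rot: [-90.1, -0.0, -98.4]
ft_force: [0.7, -0.6, -1.4]
finger_gap: 13.3
```

```bash
python3 - <<'E'
from h import *
s=readout.sense();print(s['time'],s['tool_pos'],s['tcp_rot'],s['joint_pos'].round(1),s['finger_gap'],s['ft_force'])
a=snap('wrist','w2.png')
p=proj(a,(602,-38,74));print(p)
u,v=p.astype(int);c=a['image'][max(0,v-60):v+60,max(0,u-80):u+80]
print(u,v)
cv2.imwrite('pics/w2c.png',cv2.resize(c,None,fx=5,fy=5,interpolation=cv2.INTER_CUBIC))
E
```

```text
3.9833 [ 594.6136885  -108.40148753  250.69695957] [-9.01110763e+01 -1.94464484e-02 -9.83522891e+01] [-15.2   7.8  82.9  -0.   89.4  -6.8] 13.257121485618809 [ 0.66954674 -0.60076572 -1.439735  ]
[315.3449903  121.88444986]
315 121
```

View pics/w2c.png

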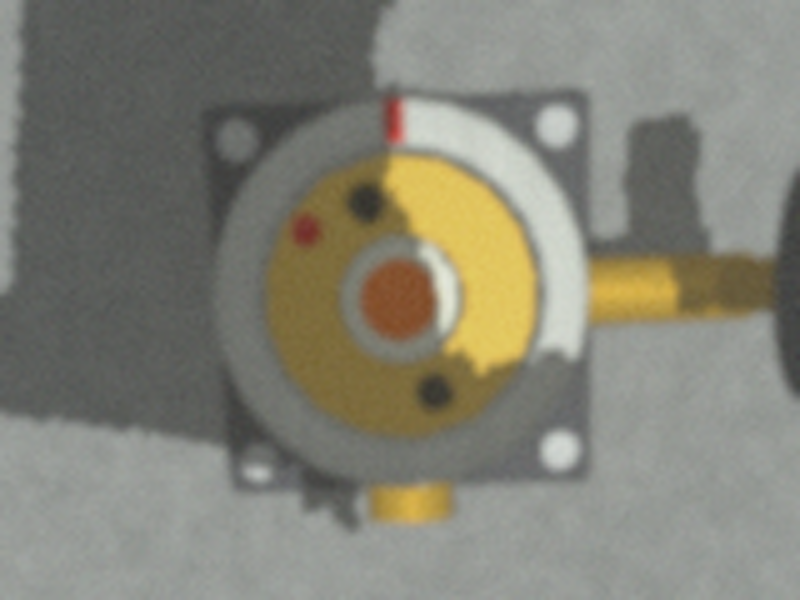

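The wrist crop shows the ring holes at crop (367,203) and (435,392), the red dot at (306,231), the red line at (395,120) and the knob at (398,298). The dot needs about 53° clockwise.

```bash
python3 - <<'E'
from h import *
a=snap('wrist');im=a['image'];g=cv2.cvtColor(im,cv2.COLOR_BGR2GRAY).astype(float)
def P(x,y): return np.array([235+(x+.5)/5-.5,61+(y+.5)/5-.5])
def cen(p,r=5):
    u,v=p.round().astype(int);w=g[v-r:v+r+1,u-r:u+r+1];k=np.clip(np.median(w)-15-w,0,None)
    Y,X=np.mgrid[v-r:v+r+1,u-r:u+r+1];return np.array([(k*X).sum(),(k*Y).sum()])/k.sum()
h=[cen(P(367,203)),cen(P(435,392))];print(h,P(367,203),P(435,392))
H=[onz(a,*q,69)for q in h];print(H,np.linalg.norm(H[0]-H[1]))
c=(H[0]+H[1])/2;print('centre',c)
d=H[0]-H[1];print('ring y angle-90',np.degrees(np.arctan2(d[1],d[0]))-90)
D=onz(a,*P(306,231),70);L=onz(a,*P(395,120),74);
A=lambda p:np.degrees(np.arctan2(*(p-c)[1::-1]))
print(D,L,'cw to go',A(D)-A(L))
print('knob',onz(a,*P(398,298),110), 'gauge branch',onz(a,*P(700,290),46))
print('centre via top cam: ring blob')
for p in blobs(a,(3,130,60),(13,255,255),20):print(p,onz(a,*p[0],110))
s=readout.sense();print(s['tool_pos'],s['tcp_rot'][2])
# spanner in hand, side view
b=snap('side','side2.png');t=snap('top','top3.png')
for n,x in(('side',b),('top',t)):
    print(n,[q for q in blobs(x,(100,100,40),(130,255,255),8)])
print(proj(b,s['tool_pos']),proj(t,s['tool_pos']))
E
```

```text
[array([306.99671053, 100.47039474]), array([320.81019332, 138.29173989])] [308.  101.2] [321.6 139. ]
[array([596.8757203 , -14.91959662,  69.        ]), array([606.17742498, -57.70643938,  69.        ])] 43.78624924414728
centre [601.52657264 -36.313018    69.        ]
ring y angle-90 12.265051358439436
[583.54985634 -19.70908362  70.        ] [ 6.06536049e+02 -4.31165030e-01  7.40000000e+01] cw to go 55.22104411322839
knob [602.04863412 -36.9266606  110.        ] gauge branch [673.80310179 -45.66541887  46.        ]
centre via top cam: ring blob
([294.9, 106.1], [292, 103, 7, 7, 27]) [585.41555493 -21.12766315 110.        ]
([313.5, 119.7], [307, 113, 14, 14, 148]) [601.43585517 -36.35682185 110.        ]
[ 595.27663359 -109.58644224  251.84280183] -98.46252034540551
side [([429.3, 53.9], [404, 48, 51, 13, 439]), ([276.1, 129.1], [273, 118, 8, 22, 106]), ([289.5, 277.8], [277, 268, 25, 17, 235]), ([70.5, 392.1], [27, 378, 111, 22, 1309])]
top [([60.3, 59.5], [11, 11, 98, 97, 8169]), ([348.3, 114.7], [347, 111, 3, 8, 19]), ([241.9, 190.4], [233, 187, 16, 7, 42])]
[277.82639618 133.85620322] [355.42281133 114.08765089]
```

Emit:
{"fn": "move_arm", "kwargs": {"motion": "0.6 3.7 0 0 0 7;0.6 7.3 0 0 0 14;0.6 7.3 0 0 0 20.7;0.6 7.3 -3 0 0 20.7;0.6 7.3 -6 0 0 20.7;0.6 7.3 -8 0 0 20.7;0.6 7.3 -9 0 0 20.7;0.6 7.3 -9 0 0 20.7;0.6 7.3 -9 0 0 20.7;0.6 7.3 -9 0 0 20.7"}}

```text
time: 5.02
tool_pos: [602.6, -36.0, 163.6]
tcp_rot: [-89.8, -0.1, -77.7]
ft_force: [1.0, -0.5, -0.6]
finger_gap: 13.3
```

```bash
python3 - <<'E'
from h import *
s=readout.sense();print(s['time'],s['tool_pos'],s['tcp_rot'],s['ft_force'])
a=snap('wrist','w3.png')
c=np.radians(12.3);y=np.array([-np.sin(c),np.cos(c),0])
p=s['tool_pos']-[0,0,72]
for k in(22,-22):print('tip',proj(a,p+k*y),'hole',proj(a,np.array([601.5,-36.3,70])+k*y))
v0=180
cv2.imwrite('pics/w3c.png',cv2.resize(a['image'][150:310,220:420],None,fx=3.75,fy=3.75,interpolation=cv2.INTER_CUBIC))
E
```

```text
5.0167 [602.5707906  -35.95312324 163.55795534] [-8.98327176e+01 -6.12812548e-02 -7.77274685e+01] [ 1.00680167 -0.52894994 -0.64162944]
tip [317.01436816 186.28240246] hole [315.6470158  180.75464305]
tip [317.04082754 237.18862634] hole [315.73759181 227.78089343]
```

View pics/w3c.png

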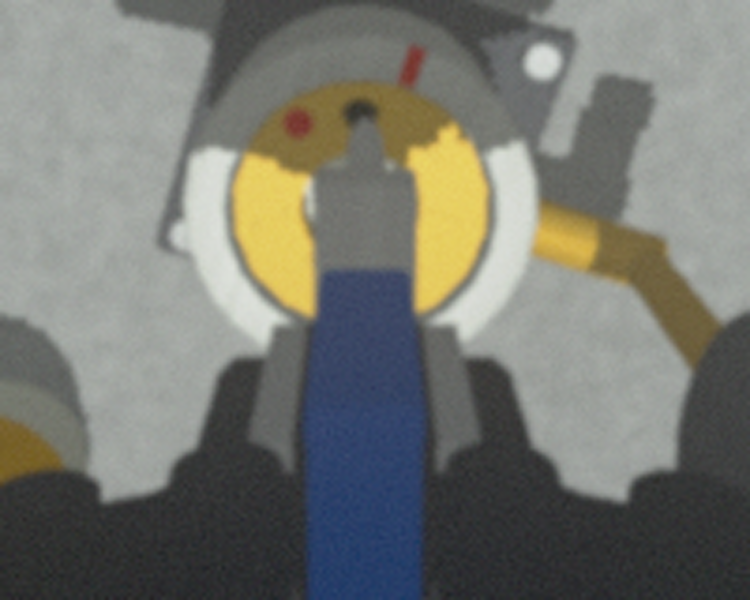

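```bash
python3 - <<'E'
from h import *
s=readout.sense()
a=snap('wrist')
c=np.radians(12.3);y=np.array([-np.sin(c),np.cos(c),0])
p=s['tool_pos']-[0,0,72]
print(s['tool_pos'])
for off in(0,2,4):
  f=lambda k,z:(proj(a,p+(k+off)*y+[0,0,z])-[220,150])*3.75
  print(off,'gripbot',f(15,65),'griptop',f(15,111),'legtop y25.5 z65',f(25.5,65),'legbottom',f(25.5,11),'tip',f(22,0))
cv2.imwrite('pics/w3d.png',cv2.resize(a['image'][170:225,290:345],None,fx=10,fy=10,interpolation=cv2.INTER_CUBIC))
E
```

```text
[602.74063438 -35.86151695 163.80408693]
0 gripbot [365.29986889 276.33716218] griptop [367.4845501  423.32404056] legtop y25.5 z65 [365.30436819 211.55396787] legbottom [363.8764468 131.5686929] tip [363.67412748 135.99343709]
2 gripbot [365.30071316 264.18097083] griptop [367.49626438 407.2550572 ] legtop y25.5 z65 [365.30524428 198.93946283] legbottom [363.87327807 121.86586691] tip [363.67061046 126.80918843]
4 gripbot [365.30156335 251.93942819] griptop [367.50809233 391.03013925] legtop y25.5 z65 [365.30612665 186.23472556] legbottom [363.87009232 112.110882  ] tip [363.66707552 117.57815662]
```

View pics/w3d.png

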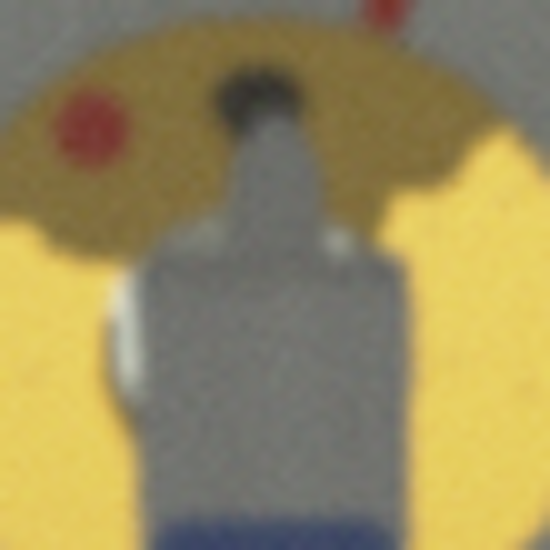

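Emit:
{"fn": "move_arm", "kwargs": {"motion": "-0.09 -0.16 0 0 0 0;-0.09 -0.16 -1 0 0 0;-0.09 -0.16 -1.8 0 0 0;-0.09 -0.16 -2.1 0 0 0;-0.09 -0.16 -2.3 0 0 0;-0.09 -0.16 -2.4 0 0 0;-0.09 -0.16 -2.4 0 0 0;-0.09 -0.16 -2.4 0 0 0"}}

```text
time: 5.78
tool_pos: [600.4, -37.0, 137.1]
tcp_rot: [-90.0, -0.0, -77.7]
ft_force: [2.6, -1.2, -2.9]
finger_gap: 13.4
```

Emit:
{"fn": "move_arm", "kwargs": {"motion": "0 0 -0.1 0 0 0;0 0 -0.2 0 0 0;0 0 -0.2 0 0 0;0 0 -0.2 0 0 0"}}

```text
time: 6.12
tool_pos: [600.5, -37.0, 135.4]
tcp_rot: [-90.0, -0.0, -77.7]
ft_force: [2.6, -0.6, -1.6]
finger_gap: 13.5
```

```bash
python3 - <<'E'
from h import *
s=readout.sense();print(s['time'],s['tool_pos'],s['tcp_rot'],s['ft_force'],s['wrist_torque'])
a=snap('wrist','w4.png')
cv2.imwrite('pics/w4c.png',cv2.resize(a['image'][130:250,240:400],None,fx=5,fy=5,interpolation=cv2.INTER_CUBIC))
E
```

```text
6.1167 [600.50182405 -36.95102689 135.40129917] [-8.99819746e+01 -5.30896971e-03 -7.76898977e+01] [ 2.6474593  -0.61367423 -1.61178857] [-0.22571484 -0.57055864 -0.02024766]
```

View pics/w4c.png

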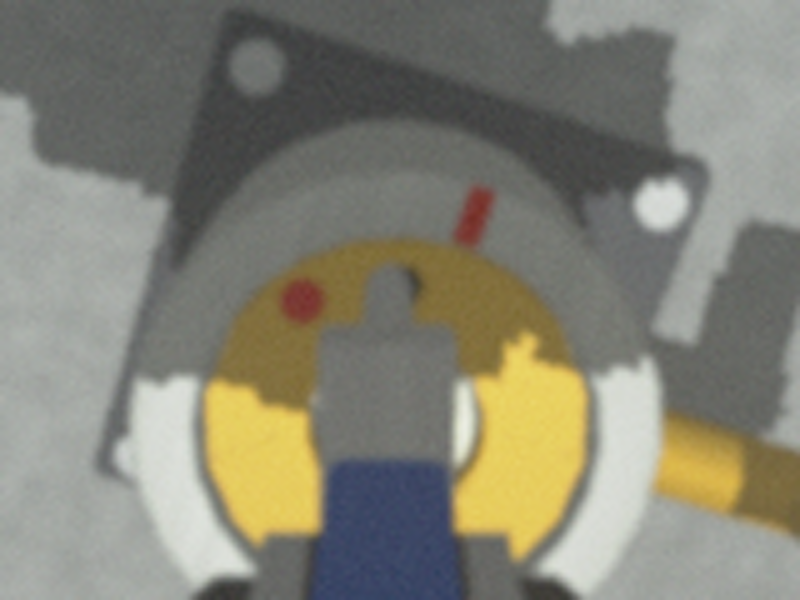

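Pin sits in its hole, slightly towards the -x side (hole still visible at crop (412,285)), and the tool feels +2.6 N in x. I'll centre it by 1.3 mm, squeeze harder, then turn clockwise.

Emit:
{"fn": "move_arm", "kwargs": {"motion": "0.07 -0.03 -0.05 0 0 0;0.13 -0.05 -0.05 0 0 0;0.13 -0.05 -0.05 0 0 -3;0.13 -0.05 -0.05 0 0 -7;0.13 -0.05 -0.05 0 0 -11;0.13 -0.05 -0.05 0 0 -15;0.13 -0.05 -0.05 0 0 -19;0.13 -0.05 -0.05 0 0 -23;0.13 -0.05 -0.05 0 0 -27;0.13 -0.05 -0.05 0 0 -30", "squeeze": 100}}

```text
time: 7.0
tool_pos: [602.1, -37.4, 134.8]
tcp_rot: [-90.0, 0.0, -107.9]
ft_force: [3.5, -1.3, -2.5]
finger_gap: 13.0
```

```bash
python3 - <<'E'
from h import *
s=readout.sense();print(s['time'],s['tool_pos'],s['tcp_rot'],s['ft_force'],s['wrist_torque'])
E
```

```text
7.0 [602.08494284 -37.35211812 134.77676928] [-8.99555056e+01  1.78064909e-02 -1.07885632e+02] [ 3.52737683 -1.27162266 -2.50725229] [-0.11901946 -0.85711513  0.23072032]
```

Emit:
{"fn": "move_arm", "kwargs": {"motion": "0 0 0 0 0 -4;0 0 0 0 0 -8;0 0 0 0 0 -12;0 0 0 0 0 -16;0 0 0 0 0 -20;0 0 0 0 0 -23;0 0 0 0 0 -23"}}

```text
time: 7.58
tool_pos: [602.0, -37.7, 134.8]
tcp_rot: [-90.0, 0.0, -130.8]
ft_force: [3.0, -1.6, -0.9]
finger_gap: 13.0
```

```bash
python3 - <<'E'
from h import *
s=readout.sense();print(s['time'],s['tool_pos'],s['tcp_rot'],s['ft_force'],s['wrist_torque'])
E
```

```text
7.5833 [601.99559587 -37.70794115 134.83906013] [-8.99554034e+01  3.74758648e-03 -1.30827291e+02] [ 3.00337516 -1.61373676 -0.89152082] [-0.48884225 -0.64408891  0.07171963]
```

Torque is still low (0.07–0.23 N m), so the ring isn't at the stop yet. I'll go on in small steps.

Emit:
{"fn": "move_arm", "kwargs": {"motion": "0 0 0 0 0 -2;0 0 0 0 0 -4;0 0 0 0 0 -5;0 0 0 0 0 -5"}}

```text
time: 7.92
tool_pos: [601.9, -37.7, 134.9]
tcp_rot: [-90.0, 0.0, -135.7]
ft_force: [3.2, -2.0, -1.7]
finger_gap: 13.2
```

```bash
python3 - <<'E'
from h import *
s=readout.sense();print(s['time'],s['tool_pos'],s['tcp_rot'],s['ft_force'],s['wrist_torque'])
a=snap('wrist','w5.png')
cv2.imwrite('pics/w5c.png',cv2.resize(a['image'][130:250,240:400],None,fx=4,fy=4,interpolation=cv2.INTER_CUBIC))
E
```

```text
7.9167 [601.93878563 -37.71655417 134.87426892] [-8.99614414e+01  7.32572511e-03 -1.35650669e+02] [ 3.2491222 -2.0413695 -1.6729495] [-0.62297196 -0.86645651  0.09191928]
```

View pics/w5c.png

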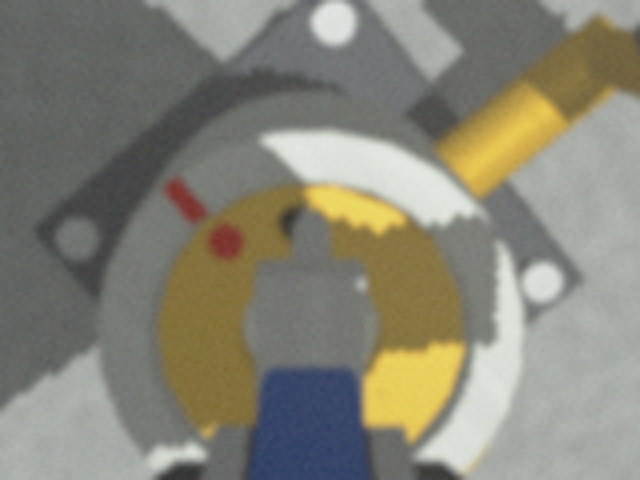

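The dot (226,241) is almost at the line (185,200). I'll press on to the stop.

Emit:
{"fn": "move_arm", "kwargs": {"motion": "0 0 0 0 0 -1;0 0 0 0 0 -2;0 0 0 0 0 -3;0 0 0 0 0 -4;0 0 0 0 0 -4"}}

```text
time: 8.38
tool_pos: [601.9, -37.6, 134.9]
tcp_rot: [-90.0, -0.0, -139.7]
ft_force: [4.4, -3.8, -2.4]
finger_gap: 12.6
```

```bash
python3 - <<'E'
from h import *
s=readout.sense();print(s['time'],s['tool_pos'],s['tcp_rot'],s['ft_force'],s['wrist_torque'])
E
```

```text
8.3833 [601.88592721 -37.57299776 134.92094299] [-8.99543867e+01 -2.63380628e-03 -1.39699021e+02] [ 4.369502   -3.78486052 -2.43757119] [-0.79317215 -0.99337714  1.51632057]
```

Torque jumped to 1.5 N m, so the ring is hard against its stop. I'll relax within the pin slack and lift out.

Emit:
{"fn": "move_arm", "kwargs": {"motion": "0 0 0 0 0 2;0 0 0 0 0 4;0 0 0 0 0 5;0 0 0 0 0 5"}}

```text
time: 8.72
tool_pos: [601.6, -37.4, 134.9]
tcp_rot: [-90.0, -0.0, -134.7]
ft_force: [2.5, -2.3, -0.7]
finger_gap: 12.9
```

```bash
python3 - <<'E'
from h import *
s=readout.sense();print(s['time'],s['tool_pos'],s['tcp_rot'],s['ft_force'],s['wrist_torque'])
E
```

```text
8.7167 [601.6056465  -37.43916624 134.88539767] [-9.00084332e+01 -1.81352023e-03 -1.34692731e+02] [ 2.51882393 -2.28604505 -0.72904763] [-0.6411203  -0.57377647  0.0635668 ]
```

Emit:
{"fn": "move_arm", "kwargs": {"motion": "0 0 0.3 0 0 0;0 0 0.8 0 0 0;0 0 1.5 0 0 0;0 0 3 0 0 0;0 0 5.5 0 0 0;0 0 8.5 0 0 0;0 0 11.6 0 0 0;0 0 13.6 0 0 0"}}

```text
time: 9.38
tool_pos: [602.0, -36.8, 275.2]
tcp_rot: [-89.9, 0.1, -134.7]
ft_force: [1.4, -0.3, -0.7]
finger_gap: 12.8
```

Emit:
{"fn": "move_arm", "kwargs": {"motion": "-0.6 -4 0 0 0 7;-0.6 -7.3 0 0 0 14;-0.6 -7.3 0 0 0 21;-0.6 -7.3 0 0 0 28;-0.6 -7.3 0 0 0 35;-0.6 -7.3 0 0 0 36;-0.6 -7.3 -2 0 0 36;-0.6 -7.3 -2 0 0 36;-0.6 -7.3 -2 0 0 36"}}

```text
time: 10.13
tool_pos: [594.6, -109.7, 249.8]
tcp_rot: [-90.2, 0.1, -98.8]
ft_force: [-0.6, 0.3, -0.8]
finger_gap: 12.9
```

```bash
python3 - <<'E'
from h import *
s=readout.sense();print(s['time'],s['tool_pos'],s['tcp_rot'],s['ft_force'],s['wrist_torque'])
a=snap('wrist','w6.png')
u,v=proj(a,(602,-36,74)).astype(int);print(u,v)
im=a['image'];z=np.zeros((600,800,3),np.uint8)
z[:,:400]=cv2.resize(im[v-60:v+60,u-40:u+40],(400,600),interpolation=cv2.INTER_CUBIC)
z[:,400:]=cv2.resize(im[170:290,280:360],(400,600),interpolation=cv2.INTER_CUBIC)
cv2.imwrite('pics/w6c.png',z)
c=np.array([601.5,-36.3])
for b in blobs(a,(0,120,60),(8,255,255),8)+blobs(a,(172,120,60),(180,255,255),8):
    p=onz(a,*b[0],72)[:2]-c;print(b,p,np.hypot(*p),np.degrees(np.arctan2(p[1],p[0])))
E
```

```text
10.1333 [ 594.63339141 -109.67016257  249.76528234] [-9.01912961e+01  5.00768225e-02 -9.88196011e+01] [-0.63764449  0.256943   -0.80341207] [-0.05429816 -0.02716599 -0.0194983 ]
314 119
([312.2, 83.6], [312, 80, 2, 7, 9]) [ 3.61148104 36.81641754] 36.99312632932131 84.39753410850678
([313.0, 95.1], [311, 93, 5, 6, 22]) [ 2.63796214 25.23317223] 25.370688300666536 84.03178308068033
([233.8, 273.0], [224, 270, 21, 7, 61]) [-134.01544934 -174.18475695] 219.773679538612 -127.574207418921
```

View pics/w6c.png

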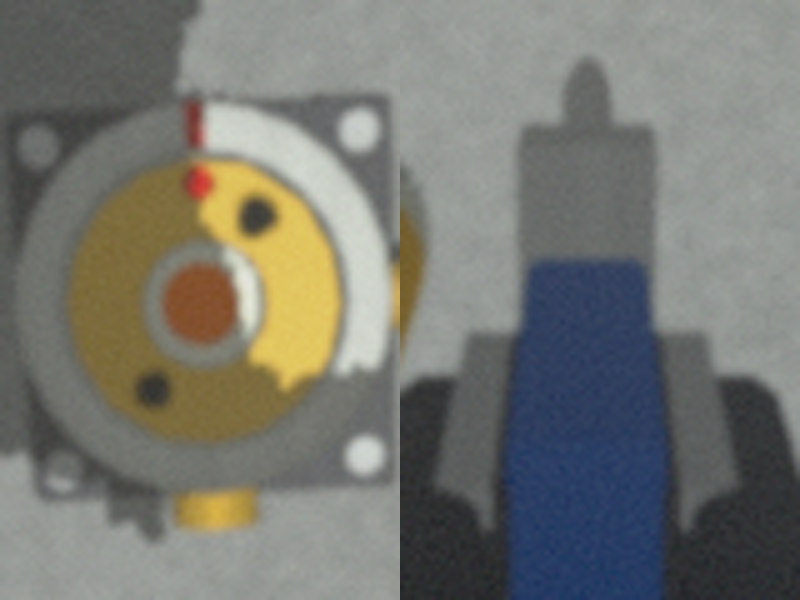

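The left half shows the red dot at (198,183) in line with the red line at (193,125); by angle that is 84.0° against 84.4°. The ring is at its stop. The right half shows the spanner straight in the hand, so I'll bring it back to its saddle.

Emit:
{"fn": "move_arm", "kwargs": {"motion": "0 -4 2 0 0 0.3;0 -8 2 0 0 0.3;0 -12 2 0 0 0.3;0 -16 2 0 0 0.3;0 -17.8 2 0 0 0.3;-4 -17.8 2 0 0 0.3;-8 -17.8 2 0 0 0.3;-12 -17.8 2 0 0 0.3;-15 -17.8 2 0 0 0.3;-15 -17.8 2 0 0 0.3"}}

```text
time: 11.02
tool_pos: [441.5, -288.5, 271.6]
tcp_rot: [-90.1, -0.0, -98.6]
ft_force: [0.1, 0.9, -0.7]
finger_gap: 13.0
```

Emit:
{"fn": "move_arm", "kwargs": {"motion": "0 0 -4 0 0 0;0 0 -7 0 0 0;0 0 -9 0 0 0;0 0 -10 0 0 0;0 0 -10.5 0 0 0;0 0 -10.5 0 0 0;0 0 -10.5 0 0 0;0 0 -10.5 0 0 0"}}

```text
time: 11.68
tool_pos: [446.8, -289.2, 167.9]
tcp_rot: [-89.8, -0.1, -98.4]
ft_force: [0.1, 0.7, -1.1]
finger_gap: 12.7
```

```bash
python3 - <<'E'
from h import *
s=readout.sense();print(s['time'],s['tool_pos'],s['tcp_rot'],s['ft_force'],s['wrist_torque'])
a=snap('wrist','w7.png')
cv2.imwrite('pics/w7c.png',cv2.resize(a['image'][130:250,240:400],None,fx=5,fy=5,interpolation=cv2.INTER_CUBIC))
c=np.radians(-8.2);R=np.array([[np.cos(c),-np.sin(c)],[np.sin(c),np.cos(c)]])
for sx in(-15,15):
  for sy in(-16.5,16.5):print((proj(a,np.r_[R@[sx,sy]+[445.4,-286.8],75])-[240,130])*5)
E
```

```text
11.6833 [ 446.81256773 -289.18283567  167.94723334] [-8.98431634e+01 -8.55310486e-02 -9.83951264e+01] [ 0.12050884  0.66471401 -1.12451335] [-0.03227952  0.02885801  0.00324354]
[295.78821884 449.03883585]
[291.73444712 271.37092043]
[461.13080769 448.35185835]
[463.40105166 270.68087266]
```

View pics/w7c.png

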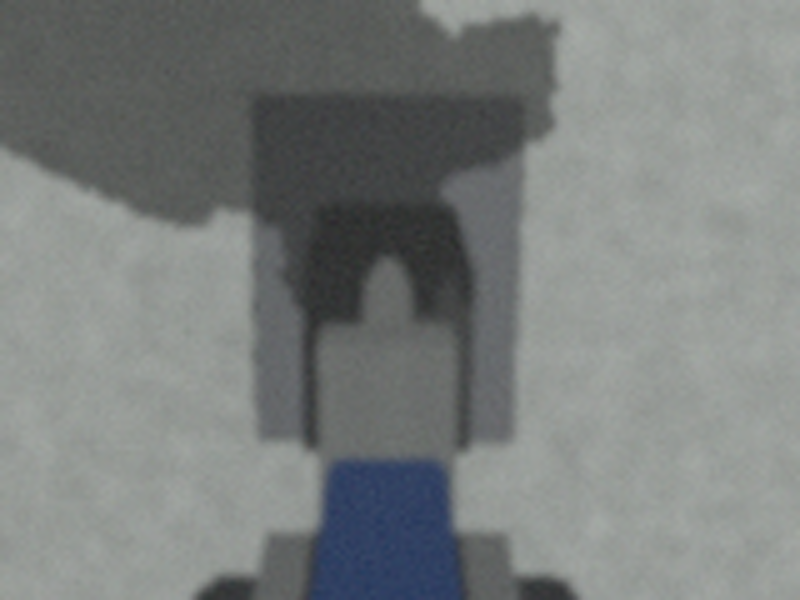

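Pin at crop (387,290) lies midway between the saddle's side edges (305 and 470), and its far edge at row 450 matches the prediction of 449. Lowering.

Emit:
{"fn": "move_arm", "kwargs": {"motion": "0.1 0 -1 0 0 0;0.1 0 -1.8 0 0 0;0.1 0 -2.4 0 0 0;0.1 0 -3.2 0 0 0;0.1 0 -4.2 0 0 0;0.1 0 -5.4 0 0 0;0.1 0 -6.4 0 0 0;0.1 0 -7 0 0 0;0.1 0 -7.3 0 0 0;0.1 0 -7.3 0 0 0"}}

```text
time: 12.57
tool_pos: [446.6, -288.4, 92.8]
tcp_rot: [-90.0, 0.0, -98.4]
ft_force: [0.5, 0.3, -0.8]
finger_gap: 12.8
```

Emit:
{"fn": "move_arm", "kwargs": {"motion": "0 0 -0.1 0 0 0;0 0 -0.15 0 0 0;0 0 -0.15 0 0 0;0 0 -0.15 0 0 0"}}

```text
time: 12.9
tool_pos: [447.0, -288.7, 92.6]
tcp_rot: [-90.0, -0.0, -98.4]
ft_force: [-4.8, 3.8, 11.4]
finger_gap: 12.7
```

Seated: 11 N up at z = 92.6, the same height as at the grasp. Opening and rising.

Emit:
{"fn": "move_arm", "kwargs": {"motion": "0 0 0 0 0 0;0 0 0 0 0 0;0 0 0 0 0 0;0 0 0 0 0 0;0 0 0 0 0 0;0 0 0 0 0 0", "fingers": 5, "squeeze": 40}}

```text
time: 13.4
tool_pos: [446.6, -288.4, 91.1]
tcp_rot: [-90.0, 0.0, -98.4]
ft_force: [-0.3, 0.9, -0.5]
finger_gap: 50.3
```

Emit:
{"fn": "move_arm", "kwargs": {"motion": "0 0 2 0 0 0;0 0 5 0 0 0;0 0 9 0 0 0;0 0 13 0 0 0;0 0 17 0 0 0;0 0 18 0 0 0;4 0 18 0 0 0;8 0 18 0 0 0;12 0 18 0 0 0;15.6 0 18 0 0 0"}}

```text
time: 14.23
tool_pos: [604.6, -288.3, 271.1]
tcp_rot: [-90.0, -0.0, -98.4]
ft_force: [0.2, -1.1, 0.3]
finger_gap: 50.1
```

```bash
python3 - <<'E'
from h import *
s=readout.sense();print(s['time'],s['tool_pos'],s['tcp_rot'],s['ft_force'],s['finger_gap'])
a=snap('top','top8.png');b=snap('side','side8.png')
p=[x for x in blobs(a,(100,100,40),(130,255,255)) if 400<x[0][0]<460];q=[x for x in blobs(b,(100,100,40),(130,255,255)) if 330<x[0][0]<360];print(p,q)
if p and q: print(tri(a,p[0][0],b,q[0][0]))
z=np.zeros((450,800,3),np.uint8)
z[:,:400]=cv2.resize(a['image'][170:260,385:465],(400,450),interpolation=cv2.INTER_CUBIC)
z[:,400:]=cv2.resize(b['image'][110:200,305:385],(400,450),interpolation=cv2.INTER_CUBIC)
cv2.imwrite('pics/c8.png',z)
E
```

```text
14.2333 [ 604.63675662 -288.30321393  271.14688166] [-8.99574448e+01 -1.08175736e-02 -9.84050972e+01] [ 0.15711416 -1.09139291  0.25752947] 50.126573934293646
[] [([344.4, 138.8], [341, 130, 8, 18, 102])]
```

View pics/c8.png

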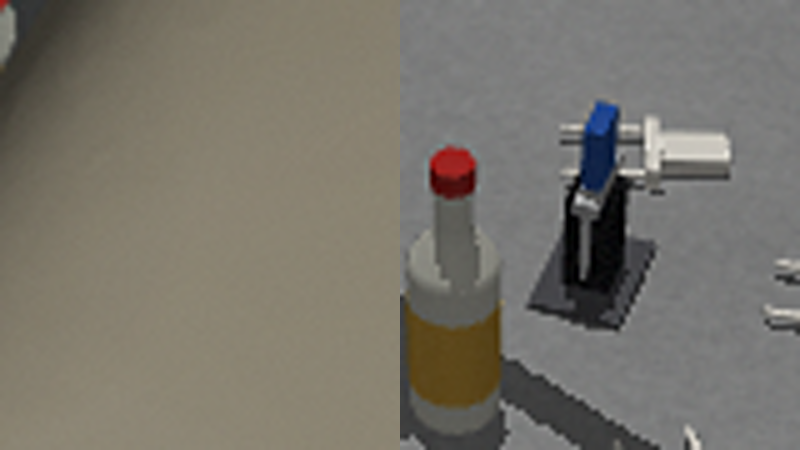

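Side crop: the blue spanner hangs upright astride its black saddle at crop (600,190), with the bottle standing. The white spanner beside it lies flat. It already looked that way in the first wrist view, before I came near. Next the knob.

Emit:
{"fn": "move_arm", "kwargs": {"motion": "-0.1 4 0 0 0 0;-0.1 8 0 0 0 0;-0.1 12 0 0 0 0;-0.1 16 0 0 0 0;-0.1 20 0 0 0 0;-0.1 24 0 0 0 0;-0.1 25.2 0 0 0 0;-0.1 25.2 -4 0 0 0;-0.1 25.2 -8 0 0 0;-0.1 25.2 -11 0 0 0", "fingers": 4.5}}

```text
time: 15.17
tool_pos: [600.7, -36.3, 159.0]
tcp_rot: [-90.0, -0.0, -98.3]
ft_force: [-1.0, -0.9, -1.4]
finger_gap: 44.7
```

Emit:
{"fn": "move_arm", "kwargs": {"motion": "0 0 0 0 0 0;0 0 0 0 0 0;0 0 0 0 0 0;0 0 0 0 0 0;0 0 0 0 0 0;0 0 0 0 0 0"}}

```text
time: 15.67
tool_pos: [603.0, -36.8, 163.7]
tcp_rot: [-89.8, -0.0, -98.4]
ft_force: [-0.4, -0.1, 0.6]
finger_gap: 45.5
```

```bash
python3 - <<'E'
from h import *
s=readout.sense();print(s['time'],s['tool_pos'],s['tcp_rot'],s['ft_force'],s['finger_gap'])
a=snap('wrist','w9.png')
print(proj(a,(601.5,-36.3,110)))
for b in blobs(a,(3,130,60),(16,255,255),20):print(b,onz(a,*b[0],105))
cv2.imwrite('pics/w9c.png',cv2.resize(a['image'][100:340,200:440],(600,600),interpolation=cv2.INTER_CUBIC))
E
```

```text
15.6667 [602.99222504 -36.8092991  163.71348636] [-8.97896050e+01 -1.21092906e-03 -9.84025272e+01] [-0.40118212 -0.13439302  0.63226544] 45.45222588870485
[315.70265189 219.57785741]
([314.5, 176.7], [311, 173, 8, 9, 57]) [605.32617411  -4.56484875 105.        ]
([315.8, 217.5], [306, 205, 20, 25, 379]) [601.55440478 -36.42451455 105.        ]
```

Picture limit reached, so I'll go on by numbers. The knob blob gives (601.6,-36.4), in agreement. Descending to grasp.

Emit:
{"fn": "move_arm", "kwargs": {"motion": "0 0 -3 0 0 0;0 0 -5 0 0 0;0 0 -6.5 0 0 0;0 0 -7.3 0 0 0;0 0 -7.8 0 0 0;0 0 -7.8 0 0 0;0 0 -7.8 0 0 0;0 0 -7.8 0 0 0"}}

```text
time: 16.38
tool_pos: [602.7, -36.6, 84.8]
tcp_rot: [-89.9, 0.0, -98.4]
ft_force: [0.4, 0.1, 0.3]
finger_gap: 44.8
```

Emit:
{"fn": "move_arm", "kwargs": {"motion": "0 0 0 0 0 0;0 0 0 0 0 0;0 0 0 0 0 0;0 0 0 0 0 0;0 0 0 0 0 0;0 0 0 0 0 0;0 0 0 0 0 0;0 0 0 0 0 0", "fingers": 0, "squeeze": 40}}

```text
time: 17.05
tool_pos: [602.5, -36.6, 84.3]
tcp_rot: [-89.9, -0.0, -98.4]
ft_force: [1.7, -0.1, 5.6]
finger_gap: 14.5
```

```bash
python3 - <<'E'
from h import *
s=readout.sense();print(s['time'],s['tool_pos'],s['tcp_rot'],s['ft_force'],s['finger_gap'])
E
```

```text
17.05 [602.52611656 -36.60498405  84.29377357] [-8.98877828e+01 -3.97224276e-04 -9.83935949e+01] [ 1.72432581 -0.12417538  5.64650596] 14.471093645213458
```

Emit:
{"fn": "move_arm", "kwargs": {"motion": "0 0 0.1 0 0 0;0 0 0.2 0 0 0;0 0 0.3 0 0 0;0 0 0.3 0 0 0;0 0 0.3 0 0 0"}}

```text
time: 17.47
tool_pos: [602.4, -36.6, 85.8]
tcp_rot: [-89.9, 0.0, -98.4]
ft_force: [7.7, -0.4, -5.0]
finger_gap: 14.5
```

Emit:
{"fn": "move_arm", "kwargs": {"motion": "0.03 0 0.1 0 0 0;0.05 0 0.2 0 0 0;0.05 0 0.3 0 0 0;0.05 0 0.3 0 0 0"}}

```text
time: 17.8
tool_pos: [602.4, -36.5, 88.3]
tcp_rot: [-90.0, -0.0, -98.4]
ft_force: [7.2, -0.8, -8.5]
finger_gap: 14.6
```

Emit:
{"fn": "move_arm", "kwargs": {"motion": "0 0 0.1 0 0 0;0 0 0.18 0 0 0;0 0 0.18 0 0 0"}}

```text
time: 18.05
tool_pos: [602.3, -36.5, 89.9]
tcp_rot: [-90.0, 0.0, -98.4]
ft_force: [9.0, -0.5, -9.1]
finger_gap: 15.0
```

Emit:
{"fn": "move_arm", "kwargs": {"motion": "0 0 0 0 0 0;0 0 0 0 0 0"}}

```text
time: 18.22
tool_pos: [602.3, -36.6, 89.7]
tcp_rot: [-90.0, 0.0, -98.4]
ft_force: [8.3, -0.6, -10.0]
finger_gap: 14.7
```

Emit:
{"fn": "move_arm", "kwargs": {"motion": "0 0 0 0 0 0;0 0 0 0 0 0;0 0 0 0 0 0"}}

```text
time: 18.47
tool_pos: [602.3, -36.5, 89.7]
tcp_rot: [-90.0, 0.0, -98.4]
ft_force: [9.1, -2.0, -8.6]
finger_gap: 14.5
```

The pull averages about 9.3 N. I'll nudge it up to 10 N and hold another half second.

Emit:
{"fn": "move_arm", "kwargs": {"motion": "0 0 0.06 0 0 0;0 0 0.06 0 0 0;0 0 0.06 0 0 0"}}

```text
time: 18.72
tool_pos: [602.3, -36.6, 90.2]
tcp_rot: [-90.0, 0.0, -98.4]
ft_force: [9.4, -1.3, -9.3]
finger_gap: 14.6
```

Emit:
{"fn": "move_arm", "kwargs": {"motion": "0 0 0 0 0 0;0 0 0 0 0 0;0 0 0 0 0 0;0 0 0 0 0 0"}}

```text
time: 19.05
tool_pos: [602.4, -36.6, 90.3]
tcp_rot: [-90.0, -0.0, -98.4]
ft_force: [9.5, -1.1, -10.2]
finger_gap: 14.5
```

Emit:
{"fn": "move_arm", "kwargs": {"motion": "0 0 -0.15 0 0 0;0 0 -0.3 0 0 0;0 0 -0.45 0 0 0;0 0 -0.6 0 0 0;0 0 -0.7 0 0 0;0 0 -0.75 0 0 0;0 0 -0.75 0 0 0;0 0 -0.75 0 0 0"}}

```text
time: 19.72
tool_pos: [602.4, -36.5, 84.4]
tcp_rot: [-90.0, -0.0, -98.4]
ft_force: [4.7, -0.1, 1.2]
finger_gap: 14.2
```

Sunk back to z = 84.4 with a force near zero. Releasing and withdrawing.

Emit:
{"fn": "move_arm", "kwargs": {"motion": "0 0 0 0 0 0;0 0 0 0 0 0;0 0 0 0 0 0;0 0 0 0 0 0;0 0 0 0 0 0;0 0 0 0 0 0", "fingers": 4.5}}

```text
time: 20.22
tool_pos: [601.9, -36.4, 84.0]
tcp_rot: [-90.0, 0.0, -98.4]
ft_force: [-0.3, -0.1, -0.1]
finger_gap: 45.4
```

Emit:
{"fn": "move_arm", "kwargs": {"motion": "0 0 2 0 0 0;0 0 5 0 0 0;0 0 9 0 0 0;0 0 13 0 0 0;0 0 17 0 0 0;-0.8 -4 17 0 0 0;-0.8 -7.3 17 0 0 0;-0.8 -7.3 17 0 0 0;-0.8 -7.3 17 0 0 0;-0.8 -7.3 17 0 0 0"}}

```text
time: 21.05
tool_pos: [593.9, -109.2, 253.7]
tcp_rot: [-90.1, 0.0, -98.4]
ft_force: [-0.8, 0.6, -0.3]
finger_gap: 44.8
```

```bash
python3 - <<'E'
from h import *
s=readout.sense();print(s['time'],s['tool_pos'],s['tcp_rot'],s['ft_force'],s['finger_gap'])
a=snap('wrist');c=np.array([601.5,-36.3])
for b in blobs(a,(0,120,60),(8,255,255),8)+blobs(a,(3,130,60),(13,255,255),50):
    p=onz(a,*b[0],72)[:2]-c;print(b,p,np.hypot(*p),np.degrees(np.arctan2(p[1],p[0])),onz(a,*b[0],110))
t=snap('top');b=snap('side')
p=[x for x in blobs(t,(100,100,40),(130,255,255)) if 400<x[0][0]<460];q=[x for x in blobs(b,(100,100,40),(130,255,255)) if 330<x[0][0]<360];print(p,q)
for n,x in(('t',t),('b',b)):print(n,blobs(x,(22,120,80),(35,255,255)),blobs(x,(0,150,80),(5,255,255)))
E
```

```text
21.05 [ 593.91786123 -109.18194191  253.72719644] [-9.00516942e+01  3.89192445e-02 -9.84323911e+01] [-0.79749686  0.60491419 -0.28353238] 44.843417092615724
([313.3, 84.2], [312, 80, 3, 9, 20]) [ 3.71893357 36.9824542 ] 37.168970734989 84.25767445521525 [605.05836326  -3.7939698  110.        ]
([313.8, 95.9], [312, 94, 5, 5, 21]) [ 2.46559579 25.08056962] 25.20147089177677 84.38546369340119 [603.95131757 -14.30664262 110.        ]
([225.7, 275.7], [218, 268, 18, 18, 78]) [-146.72692019 -179.01062095] 231.45969740448504 -129.3399252533544 [ 472.17285027 -194.57590148  110.        ]
([314.5, 119.7], [308, 113, 14, 14, 148]) [-0.52462519  0.09369851] 0.5329268265177086 169.8736937031377 [601.31012116 -36.37699618 110.        ]
[([433.0, 204.2], [424, 199, 19, 11, 158])] [([344.4, 138.8], [341, 130, 8, 18, 102])]
t [([161.3, 195.0], [151, 190, 22, 12, 134])] []
b [([371.5, 47.4], [344, 40, 53, 15, 512]), ([360.5, 245.7], [341, 216, 39, 60, 1951]), ([293.2, 314.3], [288, 303, 11, 23, 179])] [([315.0, 142.4], [311, 140, 9, 6, 42])]
```

```bash
python3 -c "
from bench import r;print(r.hand_in())"
```

```text
the job is handed in; nothing more can be done
None
```

The job is done and handed in at about 21 s of the 67 s allowed.

- **Ring:** I turned it about 55° clockwise with the blue spanner until the torque jumped from 0.1 to 1.5 N m. In the last look, the red dot stood at 84.4° and the red line at 84.3°.
- **Blue spanner:** It is back upright astride its own saddle. Its top and side pixels match the start to within half a pixel.
- **Cartridge:** I pulled the knob up about 6 mm. The readings during the hold, about 1 s, were 8.6 to 10.2 N. It then sank back to where it started and I released it. The gripper now stands clear.
- **Bystanders:** The yellow spanner, bin and bottle are at unchanged pixels in the side view. I did not re-measure the jar, but the arm never went near it.

**Off or unclear:**
- While I pulled the knob, up to 9.5 N of side force showed in x.
- The white spanners, which are not part of the job, stood at first but lay flat in the first wrist view, before the gripper came within 90 mm of the bench objects. I take it they toppled on their own.
- The last look at the knob was by colour measurement only, because the limit of 12 viewed pictures was reached.

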